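# Open the back of a framed icon

### The job

Open the back of the framed icon: push the spring bolt right back into its housing by its black knob, slide the knob sideways so that its keeper traps the bolt there, then lever up the tight backboard's end at the frame's pry slot, clear of its catches, with the red-handled bar over the steel fulcrum rod there. Lay the bar back down on the bare bench, then lift the loosened backboard out by its batten and set it down gently, batten up, in the middle of the grey felt mat and lined up with it. Do not disturb the brush jar, varnish bottle or pigment jar.

Things in the scene. Friction and masses are not known exactly. Their poses are not given: they have to be found in the camera images.
- frame: Deep dark-wood picture frame lying face down, fixed to the bench: 253 (x) x 293 (y) x 60 mm high, rails 50 mm wide. Origin: centre of its underside; z up. The -y rail has a pry slot right through it, 40 mm wide, centred on x = -20 mm, crossed by a steel fulcrum rod. The backboard lies in a rebate, top flush with the rails (z = 60 mm), underside on a ledge at z = 51 mm.
- fulcrum (a point): Top of the fulcrum rod (10 mm round steel bar along the frame's x) at mid-slot: frame (-20, -120, 48) mm, 25 mm outside the board's edge and 3 mm below its underside, so the bar goes in over it with its tip dipped (handle end raised about 0.3 rad). The slot is open above; its floor on both sides of the rod is at z = 22 mm. Outside the frame (beyond y = -151 mm) the bench is free.
- housing (a point): Centre of the top of the spring bolt's steel housing (56 mm in x, 41 mm in y, top 18 mm above the rail), on the frame's -y rail beside the pry slot: frame (30, -125, 78) mm. An L-shaped slot in its top guides the knob's stem: a leg along the frame's y, then a leg to +x at the outer (-y) end.
- board: Plywood backboard 150 (x) x 190 (y) x 9 mm, 0.2 to 0.3 kg, in the frame's rebate with 1.5 mm play, axes as the frame's. Origin: centre of its underside. On top along y a batten 22 wide, 120 long, 20 mm high. Two brass catches pinch its x edges 25 mm from the -y end, 12 N each, until that end is 6 mm up; then they spring 2.5 mm in beneath it and hold it up, loose.
- board_edge (a point): Mid-point of the lower edge of the board's -y end, over the pry slot: board (-20, -95, 0) mm. The bar's tip goes under the board here; the catches release when this point is about 6 mm above its start (frame z = 51 mm). Inside the edge the space below is free down to frame z = 34 mm.
- batten (a point): Centre of the batten's top: board (0, 0, 29) mm.
- bolt (a joint): Spring bolt (brass, 26 mm wide), slides along the frame's -y (outwards): 0 = sprung out, nose 15 mm over the board, holding it down; 0.024 m = pushed fully back into the housing (4 N at 0, 13 N at 0.024). Springs out again unless trapped; trapped it rests at about 0.018, its nose clear of the board.
- keeper (a joint): Keeper: a cross slide on the bolt, carrying the black knob; moves along the frame's +x: 0 = in line, bolt free; 0.015 m = end of travel. It can slide only when the bolt is in past about 0.020 m; slid over 10 mm or more and let go, it bears on the slot's edge and traps the bolt. Light friction, stays where put.
- knob (a point): Centre of the top of the black knob, an upright cylinder 21 mm across and 27 mm high; its foot is 1.5 mm above the housing's top. At the start it is at frame (30, -112.5, 106.5) mm; it moves with bolt and keeper.
- bar: Opening bar 188 mm long, 0.16 kg, lying flat: red handle 110 long x 22 wide x 18 mm thick, steel blade 22 wide x 5 mm thick. Origin: on its underside below the balance point, 88 mm from the handle's end; x along the bar to the tip, z up. The blade runs from x = 22 to 100 mm, its underside 6.5 mm above the handle's underside.
- bar_grip (a point): Middle of the handle's thickness at the balance point: bar (0, 0, 9) mm.
- bar_tip (a point): Middle of the blade's tip: bar (100, 0, 9) mm.
- mat: Grey felt mat fixed to the bench, 240 (x) x 280 (y) x 6 mm. Origin: centre of its underside; z up. The board goes here with its 190 mm length along the mat's y (either way round).
- brush_jar: Bystander: glass jar 72 mm across with brushes, 200 mm high. Origin under its centre.
- varnish: Bystander: amber varnish bottle 60 mm across, 130 mm high. Origin under its centre.
- pigment: Bystander: small blue jar 56 mm across, 60 mm high. Origin under its centre.

How it is judged:
On the way, in this order (a step that is already met when the one before it is completed fails the run):
1. the bolt is pushed back into its housing (value of joint bolt above 0.0175 m), for 0.1 s.
2. the keeper is slid over and traps the bolt: the bolt stays back with the fingers off the knob (value of joint keeper above 0.008 m and value of joint bolt between 0.016 and 0.0205 m and contact force between the fingers and frame below 0.3 N), for 0.2 s.
3. the bar, borne on the frame's fulcrum and touching the board, levers the board's slotted end up by more than 5 mm (z of board_edge in the frame of frame above 0.056 m and contact force between bar and board above 0.3 N and contact force between bar and frame above 0.3 N), for 0.1 s.
4. the bar is laid flat on the bare bench and let go (height (world z) of bar_grip below 0.0135 m and height (world z) of bar_tip below 0.0155 m and contact force between the fingers and bar below 0.1 N and contact force between bar and board below 0.1 N), for 0.1 s.
5. the board is lifted clear of the frame (z of board in the frame of frame above 0.065 m), for 0.1 s.
At the end, for the whole second after the job is handed in: Board at rest flat on the mat, batten up, its centre within 30 mm of the mat's centre in x and in y, within 0.2 rad of the mat's length; bolt back over 16 mm and the keeper over 8 mm, trapping it; bar flat and at rest on the bare bench (x of board in the frame of mat between -0.03 and 0.03 m and y of board in the frame of mat between -0.03 and 0.03 m and z of board in the frame of mat below 0.009 m and angle between board's own z axis and vertical below 0.05 rad and angle between the y axis of board and the y axis of mat, either way round below 0.2 rad and linear speed of each of board, bar below 0.02 m/s and value of joint bolt above 0.016 m and value of joint keeper above 0.008 m and height (world z) of bar_grip below 0.0135 m and height (world z) of bar_tip below 0.0155 m); the robot touches nothing.
It fails at once if a bystander is moved by more than 15 mm (distance of any of brush_jar, varnish, pigment from where it was at the start of the episode above 0.015 m).
It fails at once if the board is dropped on the mat instead of being set down (faster than 0.45 m/s within 40 mm of it) (z of board in the frame of mat below 0.046 m and horizontal distance between board and mat below 0.1 m and linear speed of board above 0.45 m/s).
It also fails if it takes over 67 s, if anything falls off the work surface, if the arm or the gripper's body presses on something with over 40 N, if the wrist force passes 120 N, or if a joint passes its speed limit or range.

### The arm

A 6-joint arm with a two-finger parallel gripper is mounted at the origin on the work surface. World frame = base frame: x ahead of the robot, y to its left, z up, the work surface at z = 0. Lengths are in m, angles in rad, forces in N, time in s.
With the tool pointing down it reaches from about 0.35 to 0.8 m from the base axis. Payload 7.3 kg.
Tool frame: the origin (TCP) lies at the very end of the fingers, on their centre line; the grasp point (between the pads) lies 19 mm behind it; z points along the fingers, y is the line along which they close (so a half turn about z gives the same grasp; the last joint's range is limited). The gripper opens to 85 mm and grips with 20 to 120 N. Pads are 22 mm wide; open, the fingers measure 114 mm over their backs; the gripper's body (76 mm by 85 mm) begins 54 mm behind the grasp point. The pads swing forward as they close: fully open they stand 13 mm farther back than shut.
Start: joints at [1.064, 0.342, 1.524, -0, 1.275, -0.146], TCP at [0.185, 0.491, 0.231] pointing down, gripper open.
Joint ranges: [-2.53, 2.53], [-0.77, 2.02], [0.04, 2.7], [-1, 4.14], [0.28, 2.66], [-3.11, 3.11]. Speed limits (rad/s): [2.57, 2.57, 3.14, 3.14, 3.14, 3.14].

### API

Orientations are given as a unit quaternion [w, x, y, z].
In Python, from cell import robot gives the robot as it stands.
- The arm moves only by the tool run_rows, called after "Call:" as name([rows], argument=value, ...), one row to a line, values as JSON. Schema: {"type":"object","properties":{"steps":{"type":"array","items":{"type":"array","items":{"type":"array","items":{"type":"number"},"minItems":6,"maxItems":6},"minItems":1,"maxItems":5},"minItems":1,"maxItems":1},"finger_gap":{"type":"number"},"clamp_n":{"type":"number"},"only":{"type":"string"},"quiet":{"type":"boolean"},"lines":{"type":"string"}},"required":["steps"],"additionalProperties":false}. steps is a list that holds a single list of rows (three levels of brackets), with 1 to 5 rows, each of 6 numbers: dx, dy, dz in m, then a rotation vector rx, ry, rz in rad; each row is the pose to reach, as a shift and turn from the pose commanded when the call began, along the tool's axes at that moment; what a row does not reach only later rows make up. A row lasts 1/8 s, in which the tool goes at most 0.0625 m and 0.188 rad, less where a joint would pass 70% of its speed; a pose out of reach is approached as far as the arm can. finger_gap is the finger opening in m, set as the call begins (left out keeps the last). The fingers move at their own pace and stop on an object; clamp_n is the grip in N (left out, the last holds). Time passes only in rows, so rows that do not move let the fingers close. The tool returns the time, the measured TCP pose, the force, the opening and the grip force at its end. only (a regular expression) keeps the lines of the reply that match it, lines (a string "A,B") keeps lines A to B, and quiet returns only ok. Input that does not fit is refused with a message, and nothing moves.
- robot.observe(): the state, without advancing time (a new reading comes with each control period).
- robot.get_image(name): name is "scene" or "top"; returns the picture (400x640x3 uint8, blue, green, red); there is no depth.
- robot.calibration(name): a dict with "K" (3x3 intrinsics, pixels), "distortion" ([k1, k2, p1, p2, k3] as OpenCV has them; the pictures are not rectified), "eye" and "orientation" of the camera in the world. Camera axes: x right, y down, z forward; pixel columns grow to the right and rows downward; lengths in m; the calibration is good to about 2 mm. A picture is of the moment at which its call begins. calibration takes no time and is no camera call.
- robot.job_done(): hands the job in; it is judged then, once.
The state is a dict: "t": time; "joints": joint angles; "qvel": joint speeds; "tau": joint torques, N m; "tool_pos": TCP position; "eef_rot": TCP orientation; "wrist_force": force on the tool from outside, world axes, zero at the start; "torque": the same for the moment, N m; "width": finger opening in m; "grasp_force": force on a finger pad.
Only numpy, scipy, OpenCV 4.12 (cv2) and the standard library are available. Lean on these libraries where they do the work, as an engineer would, in place of code of your own. Each camera call takes 0.05 s, during which the arm holds its last target. There are 200 camera calls.

## Working session

There is one attempt and no reset: what is moved stays moved. The work goes in short steps, Python scripts to look and compute and a tool call to move; the robot and the scene stay as the last step left them, time stands still between calls to the robot, and variables do not carry over. Pictures are saved under pics/ and viewed, at most 14 in all, crops included, and the job is handed in when it is done.

```bash
ls; mkdir -p pics; python3 - <<'E'
from cell import robot
import cv2
for n in("scene","top"):
    c=robot.calibration(n);print(n,c)
    cv2.imwrite(f"pics/{n}0.png",robot.get_image(n))
print(robot.observe())
E
```

```text
cell.py
pics
scene {'K': array([[382.21006784,   0.        , 315.60089206],
       [  0.        , 382.21006784, 201.73949792],
       [  0.        ,   0.        ,   1.        ]]), 'distortion': array([-0.06263895,  0.        ,  0.        ,  0.        ,  0.        ]), 'eye': array([ 1.03829772, -0.64155003,  0.78209222]), 'orientation': array([-0.3918614 ,  0.87136854,  0.2667467 , -0.12652154])}
top {'K': array([[393.66797291,   0.        , 323.43867977],
       [  0.        , 393.66797291, 195.85346471],
       [  0.        ,   0.        ,   1.        ]]), 'distortion': array([-0.05853419,  0.        ,  0.        ,  0.        ,  0.        ]), 'eye': array([ 0.53800189, -0.00710761,  1.0995771 ]), 'orientation': array([-0.02099462,  0.7124307 , -0.70078968,  0.02992576])}
{'t': 0.1, 'joints': array([ 1.06397466e+00,  3.42641713e-01,  1.52492978e+00, -5.28046339e-06,
        1.27536218e+00, -1.45997725e-01]), 'qvel': array([-0.00176951, -0.0032811 , -0.00259732, -0.00100462,  0.00023736,
        0.00046917]), 'tau': array([ 1.22839760e-03, -4.34448481e+01, -2.46489251e+01, -1.57949762e-04,
        4.70239218e-03,  1.47431400e-06]), 'tool_pos': array([0.18515677, 0.49089204, 0.23069843]), 'eef_rot': array([-2.12601979e-04,  1.79434074e-01,  9.83769772e-01, -6.35912782e-04]), 'wrist_force': array([0.44440527, 0.38686411, 0.83584572]), 'torque': array([ 0.01671356, -0.01281093, -0.01244405]), 'grasp_force': 0.0, 'width': 0.08520637545282804}
```
View pics/top0.png

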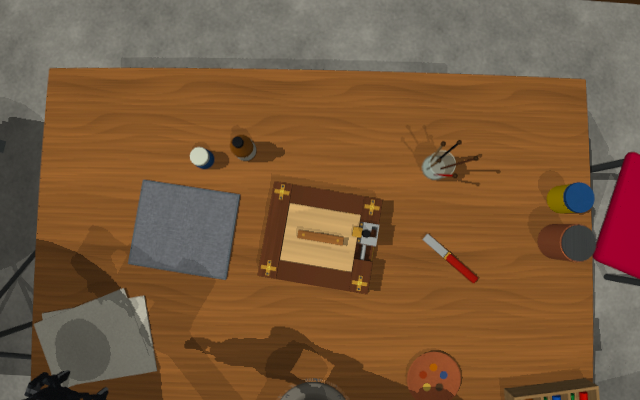

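View pics/scene0.png

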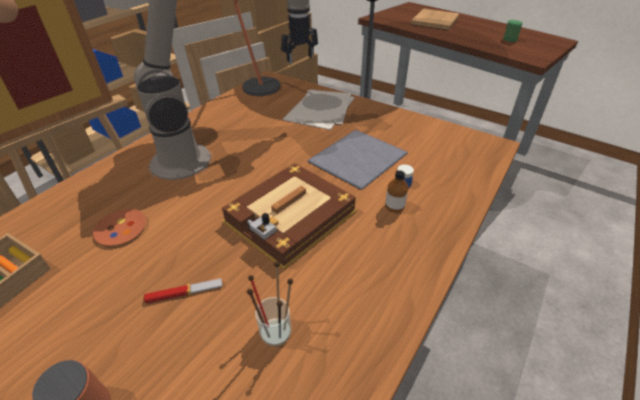

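Top view: frame centred at about (320,236), mat (185,229), bar from (426,237) to (476,280). The scene view shows the same things: frame (290,212), bar (145-222, 290). I need enlarged crops.

```bash
python3 - <<'E'
import cv2
a=cv2.imread("pics/top0.png")[170:300,255:487]
b=cv2.imread("pics/scene0.png")[155:310,140:365]
cv2.imwrite("pics/t1.png",cv2.resize(a,None,fx=3.4,fy=3.4,interpolation=cv2.INTER_CUBIC))
cv2.imwrite("pics/s1.png",cv2.resize(b,None,fx=3.5,fy=3.5,interpolation=cv2.INTER_CUBIC))
E
```

View pics/t1.png

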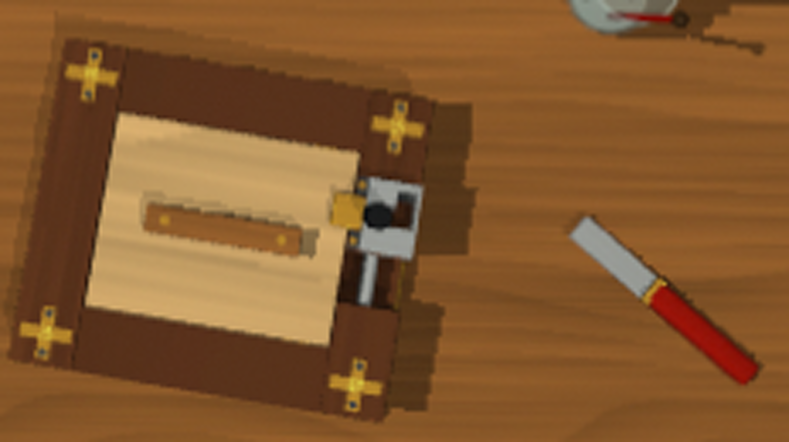

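View pics/s1.png

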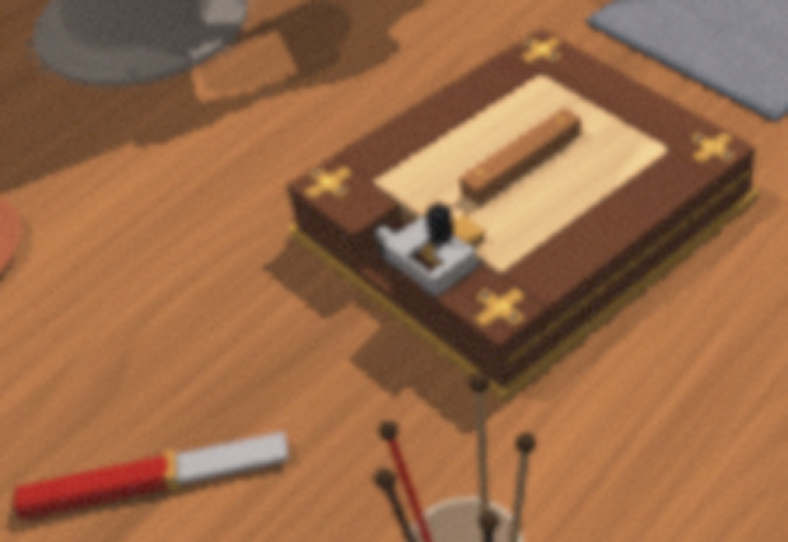

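Top crop: frame corners (66,40),(435,98),(381,420),(10,358), knob (378,213), batten ends (147,216)-(301,240), bar tip (581,226), handle end (750,373). Scene crop: corners (540,33),(752,152),(505,348),(290,188), knob top (440,210), bar tip (286,446).

```bash
cat > h.py <<'E'
import numpy as np,cv2
from scipy.spatial.transform import Rotation as R
from scipy.optimize import least_squares
from cell import robot
def rot(q): return R.from_quat(np.r_[q[1:],q[0]])
def ray(n,p):
    c=robot.calibration(n)
    u=cv2.undistortPoints(np.array([[p]],float),c["K"],c["distortion"])[0,0]
    d=rot(c["orientation"]).apply([*u,1]);return c["eye"],d
def onz(n,p,z):
    e,d=ray(n,p);return e+d*(z-e[2])/d[2]
def tri(a,b):
    e1,d1=ray("top",a);e2,d2=ray("scene",b)
    s=np.linalg.lstsq(np.c_[d1,-d2],e2-e1,rcond=None)[0]
    p,q=e1+d1*s[0],e2+d2*s[1];return (p+q)/2,np.linalg.norm(p-q)
def proj(n,P):
    c=robot.calibration(n);Rc=rot(c["orientation"]).inv()
    return cv2.projectPoints(np.atleast_2d(P).astype(float),Rc.as_rotvec(),Rc.apply(-c["eye"]),c["K"],c["distortion"])[0][:,0]
T=lambda u,v:((u+.5)/3.4-.5+255,(v+.5)/3.4-.5+170)
S=lambda u,v:((u+.5)/3.5-.5+140,(v+.5)/3.5-.5+155)
def fr(pose,p): # frame(mm)->world
    x,y,a=pose;p=np.array(p)/1e3;c,s=np.cos(a),np.sin(a)
    return np.array([x+c*p[0]-s*p[1],y+s*p[0]+c*p[1],p[2]])
def tool(): # tool axes -> world
    o=robot.observe();return o["tool_pos"],rot(o["eef_rot"]),o
E
cat > m.py <<'E'
from h import *
np.set_printoptions(precision=4,suppress=True)
pairs={"f++":((66,40),(752,152)),"f+-":((435,98),(505,348)),"f--":((381,420),(290,188)),"f-+":((10,358),(540,33)),
"knob":((378,213),(440,210)),"bat+":((147,216),(577,120)),"bat-":((301,240),(466,188)),"tip":((581,226),(286,446)),"end":((750,373),(17,500)),"junc":((654,292),(171,468))}
for k,(a,b) in pairs.items(): print(k,*tri(T(*a),S(*b)))
loc=[(126.5,146.5,60),(126.5,-146.5,60),(-126.5,-146.5,60),(-126.5,146.5,60),(30,-112.5,106.5)]
ks=["f++","f+-","f--","f-+","knob"]
def res(q,which):
    P=np.array([fr(q[:3],l) for l in loc]);r=[]
    if "t" in which:r.append(proj("top",P)-np.array([T(*pairs[k][0]) for k in ks]))
    if "s" in which:r.append(proj("scene",P)-np.array([S(*pairs[k][1]) for k in ks]))
    return np.concatenate(r).ravel()
for w in("t","s","ts"):
    s=least_squares(res,[.45,0,-.15],args=(w,));print(w,s.x,"rms px",np.sqrt(np.mean(s.fun**2)));
print(s.fun.reshape(-1,2).round(1).tolist())
print("mat")
for a,b in zip([(144,180),(240,194),(227,279),(129,263)],[(407,154),(362,186),(310,157),(357,132)]):print(onz("top",a,.006),onz("scene",b,.006),tri(a,b)[0])
for z,k in((.0115,"tip"),(.018,"end"),(.018,"junc")):print(k,onz("top",T(*pairs[k][0]),z),onz("scene",S(*pairs[k][1]),z))
print("jar",onz("top",(433,166),0.03),"varn",onz("top",(241,146),.1),"pig",onz("top",(202,157),.06))
E
python3 m.py
```

```text
f++ [0.6501 0.1127 0.0537] 0.00015674315511486254
f+- [ 0.6111 -0.1753  0.0583] 0.005521318622638636
f-- [ 0.3604 -0.1362  0.056 ] 0.0035226276062219745
f-+ [0.4022 0.15   0.0544] 1.5308988350200652e-05
knob [ 0.5199 -0.1269  0.1075] 0.0008222052657223853
bat+ [0.5159 0.0469 0.0721] 0.004995419786593834
bat- [ 0.4975 -0.0724  0.0768] 0.0002461674959594395
tip [ 0.5108 -0.3039  0.0111] 0.0037521949061851394
end [ 0.392  -0.4439  0.0141] 0.0006527369662892395
junc [ 0.4578 -0.364   0.0121] 0.0033529106770784707
t [ 0.5055 -0.0128 -0.1478] rms px 0.5621696464023058
s [ 0.5087 -0.0133 -0.1413] rms px 0.9690300658687158
ts [ 0.5067 -0.0127 -0.145 ] rms px 0.8961038064908675
[[-0.7, -1.4], [-0.3, -0.7], [0.9, -0.2], [-0.5, 0.1], [0.4, -0.2], [1.2, -1.5], [-1.4, -0.3], [-1.7, -0.5], [0.2, -1.4], [-0.4, 0.6]]
mat
[0.6532 0.485  0.006 ] [0.6607 0.476  0.006 ] [ 0.655   0.4902 -0.0044]
[0.6183 0.2122 0.006 ] [0.6151 0.2271 0.006 ] [0.6197 0.2114 0.0182]
[0.3832 0.2414 0.006 ] [0.3818 0.2685 0.006 ] [0.3919 0.2416 0.0249]
[0.4208 0.517  0.006 ] [0.4367 0.5081 0.006 ] [ 0.4225  0.5267 -0.0087]
tip [ 0.5095 -0.3051  0.0115] [ 0.5127 -0.303   0.0115]
end [ 0.3923 -0.4426  0.018 ] [ 0.3956 -0.4447  0.018 ]
junc [ 0.4571 -0.3633  0.018 ] [ 0.4638 -0.3652  0.018 ]
jar [ 0.7031 -0.3214  0.03  ] varn [0.7351 0.1949 0.1   ] pig [0.7117 0.3065 0.06  ]
```

```bash
cat >> h.py <<'E'
F=(.5062,-.0127,-.145)
def go(P,yaw,pitch=0,lab=""):
    """shift/turn in tool axes to TCP P, tool y axis at yaw; pitch = turn about horizontal closing axis"""
    p,r,o=tool()
    y=np.array([np.cos(yaw),np.sin(yaw),0]);z=np.array([0,0,-1.]);G=R.from_matrix(np.c_[np.cross(y,z),y,z])
    G=R.from_rotvec(pitch*y)*G
    a=r.inv().apply(np.array(P)-p);w=(r.inv()*G).as_rotvec()
    print(lab,"d",a.round(4).tolist(),"w",w.round(4).tolist(),"tcp",p.round(4).tolist(),"t",round(o["t"],2))
E
python3 - <<'E'
from h import *
go([.520,-.1275,.20],1.426)
go([.520,-.1275,.20],1.426)
E
```

```text
d [-0.5316, -0.4603, 0.0312] w [-0.0013, -0.0003, -0.216] tcp [0.1852, 0.4909, 0.2307] t 0.1
 d [-0.5316, -0.4603, 0.0312] w [-0.0013, -0.0003, -0.216] tcp [0.1852, 0.4909, 0.2307] t 0.1
```

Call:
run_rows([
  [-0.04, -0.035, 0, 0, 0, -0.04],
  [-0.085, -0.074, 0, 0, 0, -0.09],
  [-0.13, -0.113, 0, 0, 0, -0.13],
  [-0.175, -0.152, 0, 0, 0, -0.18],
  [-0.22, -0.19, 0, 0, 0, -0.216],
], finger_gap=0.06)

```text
refused: steps: the value is too long (schema: maxItems 1). Nothing was moved.
```

The call was refused and nothing moved: it wants a list holding one list of rows, three levels of brackets. Same move again in that form.

Call:
run_rows([
  [[-0.04, -0.035, 0, 0, 0, -0.04], [-0.085, -0.074, 0, 0, 0, -0.09], [-0.13, -0.113, 0, 0, 0, -0.13], [-0.175, -0.152, 0, 0, 0, -0.18], [-0.22, -0.19, 0, 0, 0, -0.216]],
], finger_gap=0.06)

```text
t: 0.72
tool_pos: [0.3245, 0.234, 0.2312]
eef_rot: [0.0, 0.071, 0.997, 0.0]
wrist_force: [0.6, 0.3, 0.7]
width: 0.0601
grasp_force: 0.0
```

Call:
run_rows([
  [[-0.034, -0.05, 0, 0, 0, 0], [-0.06, -0.09, 0, 0, 0, 0], [-0.09, -0.13, 0, 0, 0, 0], [-0.12, -0.17, 0.01, 0, 0, 0], [-0.14, -0.2, 0.02, 0, 0, 0]],
])

```text
t: 1.35
tool_pos: [0.4344, 0.0158, 0.2109]
eef_rot: [0.0, 0.073, 0.997, 0.0]
wrist_force: [0.5, 0.1, -0.6]
width: 0.0602
grasp_force: 0.0
```

```bash
python3 - <<'E'
from h import *
go([.520,-.1275,.20],1.426)
E
```

```text
 d [-0.1055, -0.1293, 0.0109] w [0.0, 0.0001, -0.0013] tcp [0.4344, 0.0158, 0.2109] t 1.35
```

Call:
run_rows([
  [[-0.035, -0.043, 0, 0, 0, 0], [-0.07, -0.086, 0, 0, 0, 0], [-0.1055, -0.1293, 0.01, 0, 0, 0], [-0.1055, -0.1293, 0.06, 0, 0, 0], [-0.1055, -0.1293, 0.06, 0, 0, 0]],
], finger_gap=0.05, clamp_n=60)

```text
t: 1.98
tool_pos: [0.5169, -0.1249, 0.1478]
eef_rot: [-0.004, 0.073, 0.997, 0.002]
wrist_force: [-1.2, 1.2, 0.8]
width: 0.0503
grasp_force: 0.0
```

```bash
python3 - <<'E'
from h import *
go([.520,-.1275,.085],1.426)
cv2.imwrite("pics/t2.png",robot.get_image("top"));cv2.imwrite("pics/s2.png",robot.get_image("scene"))
s=cv2.imread("pics/s2.png")[130:270,190:370];t=cv2.imread("pics/t2.png")[170:310,255:435]
cv2.imwrite("pics/k2.png",cv2.resize(np.hstack([t,s]),None,fx=2.2,fy=2.2,interpolation=cv2.INTER_CUBIC))
E
```

```text
 d [-0.004, -0.0023, 0.0628] w [0.0024, -0.009, -0.001] tcp [0.5169, -0.1249, 0.1478] t 1.98
```

View pics/k2.png

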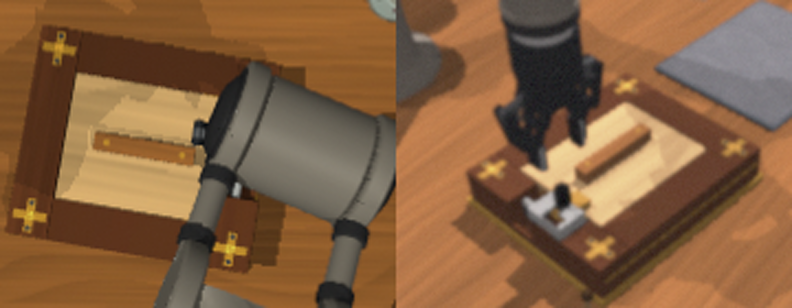

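The picture shows the two fingers at about (540,165) and (578,145), either side of and above the knob at (563,195). I'll descend.

Call:
run_rows([
  [[-0.001, -0.001, 0.03, 0, 0, 0], [-0.001, -0.001, 0.05, 0, 0, 0], [-0.001, -0.001, 0.061, 0, 0, 0], [-0.001, -0.001, 0.061, 0, 0, 0]],
])

```text
t: 2.58
tool_pos: [0.5207, -0.1264, 0.0911]
eef_rot: [0.0, 0.072, 0.997, -0.0]
wrist_force: [0.0, -0.5, -0.4]
width: 0.0499
grasp_force: 0.0
```

Call:
run_rows([
  [[0, 0, 0, 0, 0, 0], [0, 0, 0, 0, 0, 0], [0, 0, 0, 0, 0, 0], [0, 0, 0, 0, 0, 0]],
], finger_gap=0.0, clamp_n=60)

```text
t: 3.08
tool_pos: [0.5214, -0.1281, 0.0919]
eef_rot: [0.002, 0.072, 0.997, -0.001]
wrist_force: [-2.1, -5.0, 6.1]
width: 0.0185
grasp_force: 58.6
```

```bash
python3 - <<'E'
from h import *
go([.520,-.1275,.085],1.426)
E
```

```text
 d [0.0015, 0.0004, 0.0069] w [-0.0023, 0.0036, 0.0001] tcp [0.5214, -0.1281, 0.0919] t 3.08
```

Call:
run_rows([
  [[0, -0.008, 0, 0, 0, 0], [0, -0.016, 0, 0, 0, 0], [0, -0.024, 0, 0, 0, 0], [0, -0.025, 0, 0, 0, 0], [0, -0.025, 0, 0, 0, 0]],
])

```text
t: 3.7
tool_pos: [0.518, -0.1491, 0.0917]
eef_rot: [0.001, 0.073, 0.997, 0.002]
wrist_force: [2.8, 11.0, 7.4]
width: 0.0188
grasp_force: 59.1
```

```bash
python3 - <<'E'
from h import *
go([.520,-.1275,.085],1.426)
E
```

```text
 d [0.0011, 0.0216, 0.0068] w [0.0039, 0.0026, -0.001] tcp [0.518, -0.1491, 0.0917] t 3.7
```

Call:
run_rows([
  [[0, -0.004, 0, 0, 0, 0], [0, -0.004, 0, 0, 0, 0], [-0.006, -0.004, 0, 0, 0, 0], [-0.012, -0.004, 0, 0, 0, 0], [-0.0165, -0.004, 0, 0, 0, 0]],
])

```text
t: 4.32
tool_pos: [0.5328, -0.1545, 0.0915]
eef_rot: [-0.0, 0.073, 0.997, 0.002]
wrist_force: [-6.0, 13.5, 12.5]
width: 0.0184
grasp_force: 59.7
```

Call:
run_rows([
  [[0, 0, 0, 0, 0, 0]],
])

```text
t: 4.45
tool_pos: [0.5324, -0.1544, 0.0915]
eef_rot: [-0.0, 0.072, 0.997, 0.003]
wrist_force: [-1.6, 13.1, 12.4]
width: 0.0188
grasp_force: 59.6
```

```bash
python3 - <<'E'
from h import *
go([.520,-.1275,.085],1.426)
E
```

```text
 d [0.0162, 0.0248, 0.0067] w [0.005, -0.0011, -0.0003] tcp [0.5324, -0.1544, 0.0915] t 4.45
```

Call:
run_rows([
  [[0, 0, 0, 0, 0, 0], [0, 0, 0, 0, 0, 0], [0, 0, 0, 0, 0, 0]],
], finger_gap=0.045)

```text
t: 4.82
tool_pos: [0.5326, -0.158, 0.0905]
eef_rot: [0.0, 0.072, 0.997, -0.0]
wrist_force: [0.2, 0.1, -0.7]
width: 0.0453
grasp_force: 0.0
```

Call:
run_rows([
  [[0, 0, -0.02, 0, 0, 0], [0, 0, -0.05, 0, 0, 0], [0, 0, -0.1, 0, 0, 0], [0.0, -0.05, -0.1, 0, 0, 0], [0.0, -0.1, -0.1, 0, 0, 0]],
])

```text
t: 5.45
tool_pos: [0.5183, -0.2579, 0.1913]
eef_rot: [0.001, 0.072, 0.997, -0.001]
wrist_force: [1.0, -0.1, 0.4]
width: 0.0451
grasp_force: 0.0
```

```bash
python3 - <<'E'
from h import *
go([.520,-.1275,.085],1.426)
t=robot.get_image("top")[170:300,255:487];s=robot.get_image("scene")[130:270,190:370]
cv2.imwrite("pics/t3.png",cv2.resize(s,None,fx=4,fy=4,interpolation=cv2.INTER_CUBIC))
E
```

```text
 d [0.0171, 0.1294, 0.1062] w [-0.001, 0.0019, 0.0013] tcp [0.5183, -0.2579, 0.1913] t 5.45
```

View pics/t3.png

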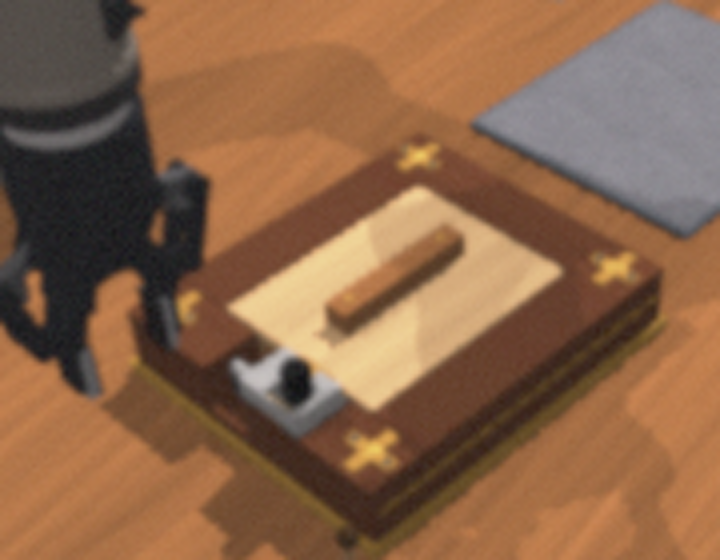

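The knob now stands at the -y, +x end of the L slot at (297,364) in the crop, and no brass nose lies over the board, so the bolt is trapped. Next I fetch the bar.

```bash
python3 - <<'E'
from h import *
print(onz("scene",(264.1,220.6),.1065),fr(F,(45,-130.5,106.5)))
go([.4255,-.4052,.10],-.703)
E
```

```text
[ 0.53104744 -0.14474666  0.1065    ] [ 0.5318715  -0.14833268  0.1065    ]
 d [0.0693, -0.1557, 0.0905] w [-0.0004, 0.0026, 2.1242] tcp [0.5172, -0.2614, 0.1903] t 5.55
```

Call:
run_rows([
  [[0.01, -0.03, 0, 0, 0, 0.18], [0.025, -0.06, 0, 0, 0, 0.36], [0.04, -0.09, 0, 0, 0, 0.54], [0.055, -0.12, 0, 0, 0, 0.72], [0.0693, -0.1557, 0, 0, 0, 0.9]],
], finger_gap=0.05)

```text
t: 6.18
tool_pos: [0.4265, -0.401, 0.1903]
eef_rot: [-0.0, 0.501, 0.865, 0.0]
wrist_force: [-0.4, -0.2, 0.4]
width: 0.05
grasp_force: 0.0
```

Call:
run_rows([
  [[0, 0, 0, 0, 0, 0.18], [0, 0, 0.01, 0, 0, 0.36], [0, 0, 0.02, 0, 0, 0.54], [0, 0, 0.03, 0, 0, 0.72], [0, 0, 0.04, 0, 0, 0.9]],
])

```text
t: 6.8
tool_pos: [0.4271, -0.4004, 0.1498]
eef_rot: [-0.0, 0.828, 0.561, 0.0]
wrist_force: [-0.6, 1.2, 0.8]
width: 0.0503
grasp_force: 0.0
```

```bash
python3 - <<'E'
from h import *
go([.4255,-.4052,.004],-.703)
E
```

```text
 d [-0.0051, 0.0003, 0.1458] w [-0.0003, -0.0003, 0.3229] tcp [0.4271, -0.4004, 0.1498] t 6.8
```

Call:
run_rows([
  [[-0.002, 0, 0.02, 0, 0, 0.17], [-0.0051, 0.0003, 0.05, 0, 0, 0.323], [-0.0051, 0.0003, 0.09, 0, 0, 0.323], [-0.0051, 0.0003, 0.12, 0, 0, 0.323], [-0.0051, 0.0003, 0.14, 0, 0, 0.323]],
])

```text
t: 7.42
tool_pos: [0.4251, -0.4047, 0.0086]
eef_rot: [-0.001, 0.906, 0.423, -0.0]
wrist_force: [0.8, 0.2, -0.0]
width: 0.0498
grasp_force: 0.0
```

Call:
run_rows([
  [[0, 0, 0.004, 0, 0, 0], [0, 0, 0.005, 0, 0, 0]],
])

```text
t: 7.68
tool_pos: [0.4257, -0.4057, 0.0056]
eef_rot: [0.0, 0.906, 0.423, 0.0]
wrist_force: [0.8, -1.8, 1.0]
width: 0.0498
grasp_force: 0.0
```

```bash
python3 - <<'E'
from h import *
go([.4255,-.4052,.004],-.703)
E
```

```text
 d [0.0002, -0.0005, 0.0016] w [0.0005, -0.0, 0.006] tcp [0.4257, -0.4057, 0.0056] t 7.67
```

Call:
run_rows([
  [[0, 0, 0, 0, 0, 0], [0, 0, 0, 0, 0, 0], [0, 0, 0, 0, 0, 0], [0, 0, 0, 0, 0, 0]],
], finger_gap=0.0, clamp_n=90)

```text
t: 8.18
tool_pos: [0.426, -0.4062, 0.0067]
eef_rot: [0.001, 0.906, 0.423, 0.0]
wrist_force: [-0.7, 0.9, 6.6]
width: 0.0194
grasp_force: 89.0
```

Call:
run_rows([
  [[0, 0, -0.02, 0, 0, 0], [0, 0, -0.05, 0, 0, 0], [0, 0, -0.09, 0, 0, 0], [0, 0, -0.12, 0, 0, 0], [0, 0, -0.12, 0, 0, 0]],
])

```text
t: 8.8
tool_pos: [0.4264, -0.4067, 0.1278]
eef_rot: [0.003, 0.906, 0.423, 0.001]
wrist_force: [-0.9, -0.9, -1.7]
width: 0.0197
grasp_force: 88.4
```

```bash
python3 - <<'E'
from h import *
go([.4255,-.4052,.004],-.703)
a=robot.get_image("top");b=robot.get_image("scene")
cv2.imwrite("pics/g3.png",cv2.resize(np.hstack([a[170:320,370:520],b[160:310,100:250]]),None,fx=2.6,fy=2.6,interpolation=cv2.INTER_CUBIC))
E
```

```text
 d [0.0007, -0.0023, 0.1238] w [0.0054, 0.001, 0.0061] tcp [0.4264, -0.4067, 0.1278] t 8.8
```

View pics/g3.png

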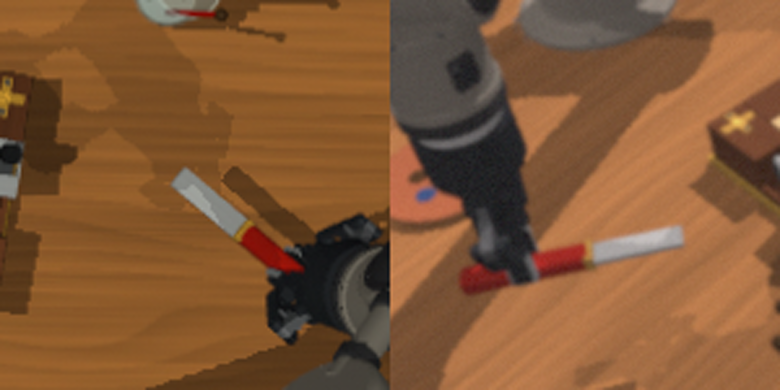

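The bar hangs level in the gripper: tip at (182,177) in the top half and (683,237) in the scene half, gold ferrule at (244,231) and (590,253).

```bash
python3 - <<'E'
from h import *
p,r,o=tool()
f=2.6
for k,a,b in(("tip",(182,177),(293,237)),("fer",(244,231),(200,253))):
    P,e=tri((( a[0]+.5)/f-.5+370,(a[1]+.5)/f-.5+170),((b[0]+.5)/f-.5+100,(b[1]+.5)/f-.5+160))
    print(k,P.round(4),round(e,4),"tool",r.inv().apply(P-p).round(4))
E
```

```text
tip [ 0.5114 -0.3056  0.1302] 0.0067 tool [ 0.1318  0.0023 -0.0056]
fer [ 0.4603 -0.3651  0.1328] 0.0049 tool [ 0.0534  0.0013 -0.0082]
```

```bash
cat >> h.py <<'E'
OFF=np.array([.1335,.0015,-.0025]) # blade tip centre in tool frame
def gotip(loc,pitch,lab=""):
    yaw=F[2];y=np.array([np.cos(yaw),np.sin(yaw),0]);z=np.array([0,0,-1.])
    G=R.from_rotvec(pitch*y)*R.from_matrix(np.c_[np.cross(y,z),y,z])
    go(fr(F,loc)-G.apply(OFF),yaw,pitch,lab)
def tipnow(lab=""):
    p,r,o=tool();P=p+r.apply(OFF)-np.array([F[0],F[1],0]);q=R.from_euler("z",-F[2]).apply(P)*1e3
    ax=r.apply([1,0,0]);print(lab,"tip in frame mm",q.round(1),"pitch",round(float(np.arcsin(ax[2])),3),"yawerr",round(float(np.arctan2(ax[1],ax[0])-np.pi/2-F[2]),4),"F",o["wrist_force"].round(1),"t",round(o["t"],2))
E
python3 - <<'E'
from h import *
tipnow();gotip((-20,-172,69.5),-.3)
E
```

```text
tip in frame mm [  47.7 -287.2  127.1] pitch 0.0 yawerr -0.552 F [ 0.1  1.2 -1.8] t 8.9
 d [0.0861, -0.0506, 0.0181] w [-0.0836, -0.2927, -0.5477] tcp [0.4251, -0.4052, 0.1246] t 8.9
```

Call:
run_rows([
  [[0.02, -0.013, 0, -0.02, -0.073, -0.137], [0.043, -0.025, 0, -0.042, -0.146, -0.274], [0.065, -0.038, 0, -0.063, -0.22, -0.41], [0.0861, -0.0506, 0.01, -0.0836, -0.2927, -0.5477], [0.0861, -0.0506, 0.0181, -0.0836, -0.2927, -0.5477]],
])

```text
t: 9.52
tool_pos: [0.441, -0.3037, 0.1049]
eef_rot: [0.096, 0.747, 0.649, -0.113]
wrist_force: [0.2, -0.1, -2.1]
width: 0.0194
grasp_force: 88.4
```

Call:
run_rows([
  [[0, 0, 0, 0, 0, 0], [0, 0, 0, 0, 0, 0]],
])

```text
t: 9.78
tool_pos: [0.4418, -0.3081, 0.107]
eef_rot: [0.098, 0.749, 0.646, -0.113]
wrist_force: [-0.4, -0.6, -1.2]
width: 0.0193
grasp_force: 88.5
```

```bash
python3 - <<'E'
from h import *
tipnow();gotip((-20,-172,69.5),-.3)
a=robot.get_image("top");b=robot.get_image("scene")
print(proj("top",fr(F,(-20,-172,69.5))),proj("scene",fr(F,(-20,-172,69.5))))
cv2.imwrite("pics/l4.png",cv2.resize(np.hstack([a[200:300,340:470],b[190:290,190:320]]),None,fx=3,fy=3,interpolation=cv2.INTER_CUBIC))
E
```

```text
 tip in frame mm [ -19.2 -173.4   69.9] pitch -0.3 yawerr -0.0024 F [-0.4 -0.6 -1.2] t 9.78
 d [0.0014, -0.0005, -0.0] w [0.0002, 0.0001, -0.0023] tcp [0.4418, -0.3081, 0.107] t 9.78
[[384.03218931 254.58827412]] [[236.65727817 228.22700637]]
```

View pics/l4.png

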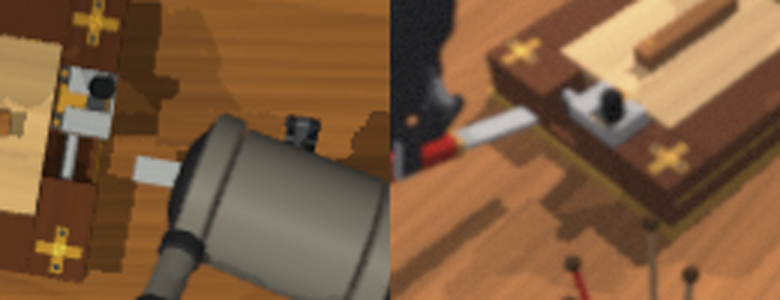

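Top half: blade tip mid at (135,168), and the rod runs (75,130)-(67,178), so the bar lines up with mid-rod at (70,157). Scene half: tip at (536,117), within 2 px of the prediction. I'll push in along the bar's axis.

Call:
run_rows([
  [[0.015, -0.001, 0, 0, 0, 0], [0.03, -0.001, 0, 0, 0, 0], [0.045, -0.001, 0, 0, 0, 0], [0.055, -0.001, 0, 0, 0, 0], [0.06, -0.001, 0, 0, 0, 0]],
])

```text
t: 10.5
tool_pos: [0.4494, -0.2493, 0.0892]
eef_rot: [0.098, 0.748, 0.647, -0.113]
wrist_force: [-0.3, -0.6, -1.7]
width: 0.0197
grasp_force: 88.5
```

```bash
python3 - <<'E'
from h import *
tipnow();gotip((-20,-84,42),-.3)
E
```

```text
 tip in frame mm [ -20.6 -114.1   52.1] pitch -0.3 yawerr 0.001 F [-0.3 -0.6 -1.7] t 10.5
 d [0.0317, 0.0005, 0.0008] w [0.0008, 0.0004, 0.0009] tcp [0.4494, -0.2493, 0.0892] t 10.5
```

Call:
run_rows([
  [[0.006, 0, 0, 0, 0, 0], [0.012, 0, 0, 0, 0, 0], [0.018, 0, 0, 0, 0, 0], [0.024, 0, 0, 0, 0, 0], [0.03, 0, 0, 0, 0, 0]],
])

```text
t: 11.12
tool_pos: [0.4534, -0.2215, 0.0804]
eef_rot: [0.098, 0.748, 0.647, -0.113]
wrist_force: [-0.2, -0.3, -1.8]
width: 0.019
grasp_force: 88.5
```

```bash
python3 - <<'E'
from h import *
tipnow();gotip((-20,-84,42),-.3)
E
```

```text
 tip in frame mm [-20.5 -86.   43.3] pitch -0.3 yawerr -0.0003 F [-0.2 -0.3 -1.8] t 11.12
 d [0.0023, 0.0006, 0.0007] w [0.0007, 0.0005, -0.0003] tcp [0.4534, -0.2215, 0.0804] t 11.12
```

```bash
cat >> h.py <<'E'
def lever(phi,s=36,dz=0,lab=""):
    n=np.array([-np.sin(phi),np.cos(phi)]);a=np.array([np.cos(phi),np.sin(phi)])
    q=np.array([-120,43])+7.5*n+s*a;gotip((-20,q[0],q[1]+dz),phi,f"phi {phi} tip {q.round(1)}")
E
python3 - <<'E'
from h import *
for ph in(-.3,-.2,-.1,0,.1,.17):lever(ph,36,-1)
E
```

```text
phi -0.3 tip [-83.4  39.5] d [0.0039, 0.0006, 0.0038] w [0.0007, 0.0005, -0.0003] tcp [0.4534, -0.2215, 0.0804] t 11.12
phi -0.2 tip [-83.2  43.2] d [0.0039, 0.0005, 0.0136] w [0.0007, 0.1005, -0.0003] tcp [0.4534, -0.2215, 0.0804] t 11.12
phi -0.1 tip [-83.4  46.9] d [0.0049, 0.0005, 0.0233] w [0.0007, 0.2005, -0.0002] tcp [0.4534, -0.2215, 0.0804] t 11.12
phi 0 tip [-84.   50.5] d [0.0068, 0.0005, 0.0329] w [0.0007, 0.3005, -0.0002] tcp [0.4534, -0.2215, 0.0804] t 11.12
phi 0.1 tip [-84.9  54.1] d [0.0097, 0.0005, 0.0422] w [0.0007, 0.4005, -0.0002] tcp [0.4534, -0.2215, 0.0804] t 11.12
phi 0.17 tip [-85.8  56.5] d [0.0122, 0.0005, 0.0485] w [0.0008, 0.4705, -0.0001] tcp [0.4534, -0.2215, 0.0804] t 11.12
```

Call:
run_rows([
  [[0.004, 0.0005, 0.004, 0, 0, 0], [0.004, 0.0005, 0.009, 0, 0.05, 0], [0.004, 0.0005, 0.0136, 0, 0.1, 0], [0.0045, 0.0005, 0.019, 0, 0.15, 0], [0.005, 0.0005, 0.0233, 0, 0.2, 0]],
])

```text
t: 11.75
tool_pos: [0.4538, -0.2238, 0.0567]
eef_rot: [0.033, 0.756, 0.653, -0.037]
wrist_force: [-0.7, 1.5, 0.8]
width: 0.0194
grasp_force: 88.8
```

```bash
python3 - <<'E'
from h import *
tipnow()
for ph in(-.05,0,.05,.1,.15,.2):lever(ph,36,-1)
E
```

```text
 tip in frame mm [-19.8 -83.3  46. ] pitch -0.099 yawerr -0.0003 F [-0.7  1.5  0.8] t 11.75
phi -0.05 tip [-83.7  48.7] d [-0.0002, -0.0002, 0.0048] w [0.0012, 0.0486, -0.0003] tcp [0.4538, -0.2238, 0.0567] t 11.75
phi 0 tip [-84.   50.5] d [-0.0001, -0.0002, 0.0097] w [0.0012, 0.0986, -0.0003] tcp [0.4538, -0.2238, 0.0567] t 11.75
phi 0.05 tip [-84.4  52.3] d [0.0002, -0.0002, 0.0146] w [0.0012, 0.1486, -0.0002] tcp [0.4538, -0.2238, 0.0567] t 11.75
phi 0.1 tip [-84.9  54.1] d [0.0008, -0.0002, 0.0194] w [0.0012, 0.1986, -0.0002] tcp [0.4538, -0.2238, 0.0567] t 11.75
phi 0.15 tip [-85.5  55.8] d [0.0017, -0.0002, 0.0242] w [0.0012, 0.2486, -0.0002] tcp [0.4538, -0.2238, 0.0567] t 11.75
phi 0.2 tip [-86.2  57.5] d [0.0028, -0.0002, 0.029] w [0.0012, 0.2986, -0.0001] tcp [0.4538, -0.2238, 0.0567] t 11.75
```

Call:
run_rows([
  [[0, 0, 0.006, 0, 0.05, 0], [0, 0, 0.011, 0, 0.1, 0], [0, 0, 0.0155, 0, 0.15, 0], [0.001, 0, 0.0205, 0, 0.2, 0], [0.001, 0, 0.0205, 0, 0.2, 0]],
])

```text
t: 12.38
tool_pos: [0.4533, -0.2248, 0.0362]
eef_rot: [-0.033, 0.756, 0.653, 0.038]
wrist_force: [0.2, 3.7, 4.2]
width: 0.0197
grasp_force: 89.2
```

```bash
python3 - <<'E'
from h import *
tipnow()
for ph in(.1,.15,.2):lever(ph,36,-1)
E
```

```text
 tip in frame mm [-20.  -85.   52.1] pitch 0.101 yawerr -0.0017 F [0.2 3.7 4.2] t 12.38
phi 0.1 tip [-84.9  54.1] d [0.0001, 0.0002, -0.0011] w [0.0001, -0.0009, -0.0017] tcp [0.4533, -0.2248, 0.0362] t 12.38
phi 0.15 tip [-85.5  55.8] d [-0.0, 0.0002, 0.0038] w [0.0001, 0.0491, -0.0017] tcp [0.4533, -0.2248, 0.0362] t 12.38
phi 0.2 tip [-86.2  57.5] d [0.0001, 0.0002, 0.0087] w [0.0002, 0.0991, -0.0017] tcp [0.4533, -0.2248, 0.0362] t 12.38
```

Call:
run_rows([
  [[0, 0, 0.005, 0, 0.05, 0], [0, 0, 0.0095, 0, 0.1, 0], [0, 0, 0.0095, 0, 0.1, 0]],
])

```text
t: 12.75
tool_pos: [0.4535, -0.2247, 0.0267]
eef_rot: [-0.065, 0.753, 0.65, 0.075]
wrist_force: [0.5, -0.0, 2.8]
width: 0.0193
grasp_force: 88.9
```

```bash
python3 - <<'E'
from h import *
tipnow()
a=robot.get_image("top");b=robot.get_image("scene")
cv2.imwrite("pics/l5.png",cv2.resize(np.hstack([a[200:300,340:440],b[150:270,200:320][:100]*0+b[170:270,200:320]]),None,fx=3.5,fy=3.5,interpolation=cv2.INTER_CUBIC))
E
```

```text
 tip in frame mm [-19.9 -87.   55.4] pitch 0.198 yawerr -0.0011 F [ 0.5 -0.   2.8] t 12.75
```

View pics/l5.png

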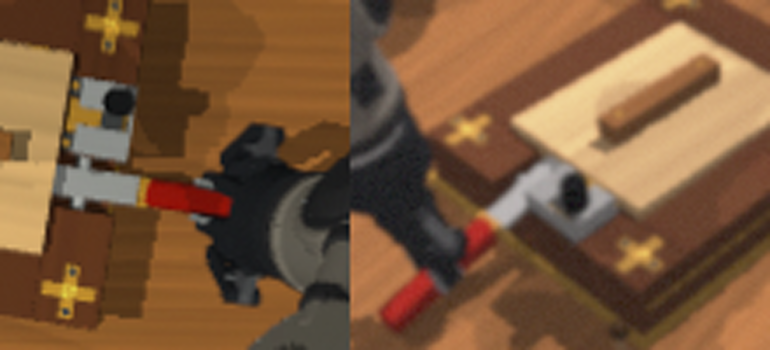

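The blade runs over the rod and under the board edge at about (60,182), and the board's slotted end stands proud of the rails. The force has dropped, so the catches seem released. I'll give it a little more lift, hold, then let down and withdraw.

Call:
run_rows([
  [[0, 0, 0.003, 0, 0.03, 0], [0, 0, 0.003, 0, 0.03, 0], [0, 0, 0.003, 0, 0.03, 0]],
])

```text
t: 13.22
tool_pos: [0.4537, -0.2239, 0.0239]
eef_rot: [-0.074, 0.752, 0.65, 0.087]
wrist_force: [0.2, -1.6, 3.1]
width: 0.0194
grasp_force: 88.9
```

```bash
python3 - <<'E'
from h import *
tipnow()
for ph in(.1,0,-.1,-.2):lever(ph,36,1.5)
E
```

```text
 tip in frame mm [-19.9 -87.1  56.6] pitch 0.229 yawerr -0.0 F [ 0.2 -1.6  3.1] t 13.22
phi 0.1 tip [-84.9  54.1] d [0.0026, -0.0001, -0.0156] w [0.001, -0.1288, -0.0001] tcp [0.4537, -0.2239, 0.0239] t 13.22
phi 0 tip [-84.   50.5] d [0.0049, -0.0001, -0.0251] w [0.001, -0.2288, -0.0001] tcp [0.4537, -0.2239, 0.0239] t 13.22
phi -0.1 tip [-83.4  46.9] d [0.008, -0.0001, -0.0344] w [0.001, -0.3288, -0.0002] tcp [0.4537, -0.2239, 0.0239] t 13.22
phi -0.2 tip [-83.2  43.2] d [0.0121, -0.0001, -0.0432] w [0.001, -0.4288, -0.0002] tcp [0.4537, -0.2239, 0.0239] t 13.22
```

Call:
run_rows([
  [[0.0026, 0, -0.0156, 0, -0.129, 0], [0.0049, 0, -0.0251, 0, -0.229, 0], [0.008, 0, -0.0344, 0, -0.329, 0], [0.008, 0, -0.0344, 0, -0.329, 0]],
])

```text
t: 13.72
tool_pos: [0.4538, -0.2219, 0.0594]
eef_rot: [0.033, 0.754, 0.655, -0.037]
wrist_force: [-0.6, 0.6, -1.8]
width: 0.0193
grasp_force: 88.4
```

```bash
python3 - <<'E'
from h import *
tipnow()
E
```

```text
 tip in frame mm [-20.6 -81.5  48.7] pitch -0.099 yawerr 0.0035 F [-0.6  0.6 -1.8] t 13.72
```

Call:
run_rows([
  [[-0.01, 0, 0, 0, 0, 0], [-0.03, 0, 0, 0, 0, 0], [-0.06, 0, 0, 0, 0, 0], [-0.09, 0, 0, 0, 0, 0], [-0.12, 0, 0, 0, 0, 0]],
])

```text
t: 14.35
tool_pos: [0.4353, -0.344, 0.0705]
eef_rot: [0.032, 0.756, 0.653, -0.037]
wrist_force: [0.7, 0.4, -1.0]
width: 0.0193
grasp_force: 88.4
```

```bash
python3 - <<'E'
from h import *
tipnow()
a=robot.get_image("top");b=robot.get_image("scene")
cv2.imwrite("pics/l6.png",cv2.resize(np.hstack([a[180:300,260:420],b[160:280,200:360]]),None,fx=2.5,fy=2.5,interpolation=cv2.INTER_CUBIC))
E
```

```text
 tip in frame mm [ -20.6 -205.    60. ] pitch -0.098 yawerr -0.0017 F [ 0.7  0.4 -1. ] t 14.35
```

View pics/l6.png

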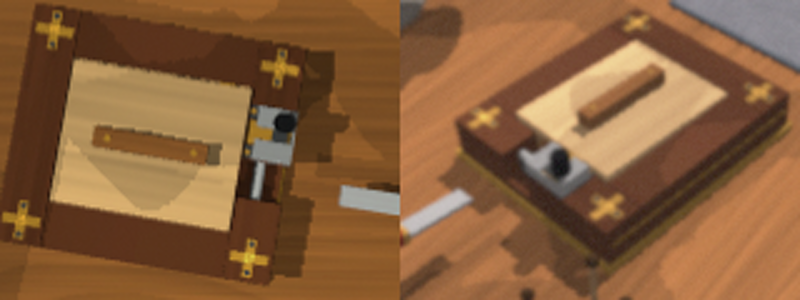

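```bash
python3 - <<'E'
from h import *
b=robot.get_image("scene");cv2.imwrite("pics/s6.png",b);s0=cv2.imread("pics/scene0.png")
for l in((75,-95),(-75,-95)):
    print(l,[proj("scene",fr(F,(*l,z)))[0].round(1) for z in(60,66.5)])
for im in(s0,b):
    h=cv2.cvtColor(im,cv2.COLOR_BGR2GRAY)
    # rows of board front-right edge along columns
    for c in(292,300,310,255,260): 
        print(c,h[195:240,c].tolist() if c>280 else h[190:222,c].tolist())
E
```

```text
(75, -95) [array([283. , 232.6]), array([282.8, 230.8])]
(-75, -95) [array([246.4, 206.9]), array([246.1, 205.2])]
292 [125, 123, 113, 90, 73, 67, 60, 81, 117, 152, 175, 188, 195, 198, 198, 201, 203, 204, 205, 202, 200, 198, 195, 193, 194, 194, 198, 196, 197, 191, 169, 127, 93, 84, 79, 83, 80, 83, 81, 80, 80, 83, 83, 79, 73]
300 [64, 72, 91, 124, 161, 184, 192, 195, 198, 199, 201, 202, 204, 201, 200, 196, 195, 192, 193, 196, 197, 196, 197, 193, 173, 133, 102, 84, 84, 80, 82, 82, 82, 82, 80, 83, 81, 86, 80, 82, 80, 82, 82, 78, 68]
310 [196, 194, 195, 198, 198, 202, 198, 198, 196, 195, 190, 191, 194, 193, 197, 195, 188, 164, 121, 89, 80, 80, 81, 81, 83, 83, 81, 80, 83, 80, 82, 81, 81, 81, 82, 76, 70, 57, 45, 43, 45, 50, 59, 63, 54]
255 [78, 81, 81, 81, 83, 83, 83, 79, 80, 84, 114, 166, 196, 204, 205, 205, 204, 203, 202, 201, 200, 191, 170, 133, 101, 82, 72, 66, 63, 82, 123, 166]
260 [83, 82, 83, 81, 82, 83, 88, 124, 169, 196, 204, 205, 206, 203, 200, 200, 201, 200, 197, 193, 195, 197, 197, 198, 188, 173, 146, 151, 166, 171, 176, 179]
292 [112, 103, 80, 71, 67, 71, 91, 126, 162, 177, 18
[... 180 characters left out ...]
6, 180, 179, 182, 182, 183, 184, 186, 184, 184, 183, 179, 178, 176, 178, 180, 182, 182, 179, 171, 142, 114, 91, 78, 73, 74, 73, 74, 74, 71, 75, 74, 73, 75, 74, 74, 75, 73, 74, 76, 69, 63]
310 [178, 179, 181, 184, 182, 185, 181, 178, 178, 177, 175, 178, 180, 180, 178, 170, 144, 113, 88, 76, 74, 75, 80, 81, 82, 85, 83, 82, 83, 84, 86, 89, 83, 85, 83, 81, 71, 62, 50, 47, 46, 49, 62, 63, 57]
255 [86, 85, 83, 80, 87, 83, 85, 87, 121, 174, 202, 210, 211, 211, 210, 209, 207, 208, 206, 201, 184, 158, 122, 99, 85, 78, 71, 68, 68, 79, 112, 147]
260 [85, 82, 85, 83, 91, 116, 166, 199, 210, 211, 211, 212, 210, 206, 208, 207, 205, 202, 201, 202, 204, 202, 203, 201, 185, 147, 129, 143, 154, 152, 131, 104]
```

The board end's image edges have moved up 1.5-2 px, which is what a 6 mm lift predicts, so the board is being held up by its catches. Now I lay the bar down.

```bash
python3 - <<'E'
from h import *
print(proj("scene",fr(F,(-20.6,-205,60))))
go([.42,-.39,.03],F[2])
E
```

```text
[[227.10663084 237.37937696]]
 d [-0.0434, -0.0084, 0.045] w [0.0005, 0.0983, -0.0039] tcp [0.4353, -0.3442, 0.0705] t 14.5
```

Call:
run_rows([
  [[-0.015, -0.003, 0.015, 0, 0.03, 0], [-0.03, -0.006, 0.03, 0, 0.07, 0], [-0.0434, -0.0084, 0.045, 0, 0.0983, 0], [-0.0434, -0.0084, 0.045, 0, 0.0983, 0]],
])

```text
t: 15.0
tool_pos: [0.4199, -0.3881, 0.0291]
eef_rot: [-0.001, 0.757, 0.653, 0.0]
wrist_force: [-0.5, 0.8, -2.1]
width: 0.0194
grasp_force: 88.4
```

```bash
python3 - <<'E'
from h import *
go([.42,-.39,.0075],F[2])
E
```

```text
 d [-0.0019, 0.0004, 0.0216] w [-0.0012, -0.0014, -0.0023] tcp [0.4199, -0.3881, 0.0291] t 15.0
```

Call:
run_rows([
  [[0, 0, 0.01, 0, 0, 0], [0, 0, 0.018, 0, 0, 0], [0, 0, 0.022, 0, 0, 0], [0, 0, 0.023, 0, 0, 0]],
])

```text
t: 15.5
tool_pos: [0.4213, -0.3873, 0.0074]
eef_rot: [0.0, 0.756, 0.654, -0.0]
wrist_force: [0.0, 0.1, -1.4]
width: 0.0193
grasp_force: 88.4
```

```bash
python3 - <<'E'
from h import *
tipnow()
go([.42,-.39,.0065],F[2])
E
```

```text
 tip in frame mm [ -28.4 -249.4    9.8] pitch -0.001 yawerr 0.0007 F [ 0.   0.1 -1.4] t 15.5
 d [-0.0029, -0.0009, 0.0009] w [0.0004, 0.0009, 0.0007] tcp [0.4213, -0.3873, 0.0074] t 15.5
```

Call:
run_rows([
  [[0, 0, 0.001, 0, 0, 0], [0, 0, 0.0015, 0, 0, 0]],
])

```text
t: 15.75
tool_pos: [0.4214, -0.3878, 0.0067]
eef_rot: [0.001, 0.756, 0.654, -0.0]
wrist_force: [-0.4, 1.9, 4.0]
width: 0.0196
grasp_force: 89.2
```

Call:
run_rows([
  [[0, 0, 0, 0, 0, 0], [0, 0, 0, 0, 0, 0], [0, 0, 0, 0, 0, 0], [0, 0, -0.01, 0, 0, 0], [0, 0, -0.03, 0, 0, 0]],
], finger_gap=0.06)

```text
t: 16.38
tool_pos: [0.4209, -0.3873, 0.0364]
eef_rot: [-0.0, 0.756, 0.654, -0.0]
wrist_force: [0.2, 0.5, -0.6]
width: 0.06
grasp_force: 0.0
```

Call:
run_rows([
  [[0, 0, -0.06, 0, 0, 0], [0, 0, -0.12, 0, 0, 0], [0, 0, -0.16, 0, 0, 0], [0, 0, -0.19, 0, 0, 0]],
])

```text
t: 16.88
tool_pos: [0.4213, -0.3876, 0.2293]
eef_rot: [0.002, 0.756, 0.654, -0.0]
wrist_force: [0.3, -0.2, 0.2]
width: 0.0598
grasp_force: 0.0
```

```bash
python3 - <<'E'
from h import *
tipnow()
C=fr(F,(0,0,80));print(C)
go([C[0],C[1],.18],F[2])
E
```

```text
 tip in frame mm [ -28.4 -249.8  231.4] pitch -0.003 yawerr 0.0 F [ 0.3 -0.2  0.2] t 16.88
[ 0.5062 -0.0127  0.08  ]
 d [0.3834, 0.0297, 0.0481] w [0.0032, 0.0034, 0.0] tcp [0.4213, -0.3876, 0.2293] t 16.88
```

Call:
run_rows([
  [[0.045, 0.004, 0, 0, 0, 0], [0.1, 0.008, 0, 0, 0, 0], [0.155, 0.012, 0, 0, 0, 0], [0.21, 0.016, 0, 0, 0, 0], [0.265, 0.021, 0, 0, 0, 0]],
], finger_gap=0.05)

```text
t: 17.5
tool_pos: [0.4803, -0.1265, 0.2268]
eef_rot: [0.001, 0.757, 0.654, 0.0]
wrist_force: [1.8, -0.1, 0.5]
width: 0.05
grasp_force: 0.0
```

Call:
run_rows([
  [[0.05, 0.004, 0.01, 0, 0, 0], [0.1, 0.008, 0.03, 0, 0, 0], [0.1184, 0.0087, 0.06, 0, 0, 0], [0.1184, 0.0087, 0.08, 0, 0, 0], [0.1184, 0.0087, 0.08, 0, 0, 0]],
])

```text
t: 18.12
tool_pos: [0.5051, -0.012, 0.1451]
eef_rot: [-0.0, 0.756, 0.654, -0.001]
wrist_force: [0.2, 0.8, 0.5]
width: 0.0498
grasp_force: 0.0
```

```bash
python3 - <<'E'
from h import *
go([.5065,-.0128,.068],F[2])
a=robot.get_image("top");b=robot.get_image("scene")
cv2.imwrite("pics/b7.png",cv2.resize(np.hstack([a[170:300,360:510],b[120:250,220:370]]),None,fx=2.6,fy=2.6,interpolation=cv2.INTER_CUBIC))
E
```

```text
 d [-0.0005, 0.0017, 0.0771] w [-0.0019, 0.0011, 0.0007] tcp [0.5051, -0.012, 0.1451] t 18.12
```

View pics/b7.png

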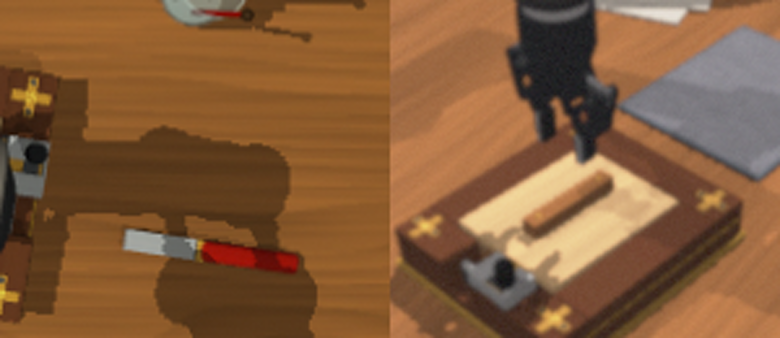

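The bar lies flat on the bare bench, from (125,240) to (298,262), and the gripper at (565,145) straddles the batten at (568,203) from above. I'll grasp and lift.

Call:
run_rows([
  [[0, 0.001, 0.04, 0, 0, 0], [0, 0.001, 0.065, 0, 0, 0], [0, 0.001, 0.076, 0, 0, 0], [0, 0.001, 0.076, 0, 0, 0]],
])

```text
t: 18.73
tool_pos: [0.5073, -0.013, 0.0702]
eef_rot: [0.001, 0.757, 0.654, -0.0]
wrist_force: [0.6, 0.8, 0.9]
width: 0.0499
grasp_force: 0.0
```

Call:
run_rows([
  [[0, 0, 0, 0, 0, 0], [0, 0, 0, 0, 0, 0], [0, 0, 0, 0, 0, 0], [0, 0, 0, 0, 0, 0]],
], finger_gap=0.0, clamp_n=90)

```text
t: 19.23
tool_pos: [0.5062, -0.0125, 0.0711]
eef_rot: [0.0, 0.757, 0.654, -0.001]
wrist_force: [-5.9, 0.3, 8.6]
width: 0.0195
grasp_force: 88.2
```

Call:
run_rows([
  [[0, 0, -0.005, 0, 0, 0], [0, 0, -0.015, 0, 0, 0], [0, 0, -0.03, 0, 0, 0], [0, 0, -0.06, 0, 0, 0], [0, 0, -0.1, 0, 0, 0]],
])

```text
t: 19.85
tool_pos: [0.5067, -0.0126, 0.1711]
eef_rot: [0.0, 0.756, 0.654, -0.0]
wrist_force: [1.2, -0.6, -2.4]
width: 0.0196
grasp_force: 88.4
```

```bash
python3 - <<'E'
from h import *
p,r,o=tool();print(p,o["wrist_force"],o["width"])
go([.518,.364,.17],-.13)
cv2.imwrite("pics/x8.png",robot.get_image("scene"))
E
```

```text
[ 0.50668858 -0.01257274  0.17109659] [ 1.17062843 -0.63950734 -2.41740508] 0.019575070419258545
 d [0.3743, -0.0432, 0.0006] w [0.0001, 0.0012, -0.015] tcp [0.5067, -0.0126, 0.1711] t 19.85
```

Call:
run_rows([
  [[0.035, -0.004, 0, 0, 0, 0], [0.085, -0.01, 0, 0, 0, 0], [0.135, -0.015, 0, 0, 0, 0], [0.185, -0.021, 0, 0, 0, 0], [0.23, -0.026, 0, 0, 0, -0.015]],
])

```text
t: 20.52
tool_pos: [0.5146, 0.2207, 0.1705]
eef_rot: [0.001, 0.751, 0.66, 0.001]
wrist_force: [0.1, -0.3, -2.3]
width: 0.0192
grasp_force: 88.5
```

Call:
run_rows([
  [[0.05, -0.006, 0, 0, 0, 0], [0.095, -0.011, 0, 0, 0, 0], [0.13, -0.014, 0, 0, 0.01, 0], [0.145, -0.016, 0.02, 0, 0.02, 0], [0.145, -0.016, 0.04, 0, 0.03, 0]],
])

```text
t: 21.15
tool_pos: [0.5174, 0.3663, 0.1296]
eef_rot: [-0.009, 0.751, 0.66, 0.012]
wrist_force: [0.2, 0.8, -2.7]
width: 0.0196
grasp_force: 88.5
```

```bash
python3 - <<'E'
from h import *
p,r,o=tool();print(o["wrist_force"])
go([.520,.365,.024],-.13,.03)
a=robot.get_image("top");b=robot.get_image("scene")
cv2.imwrite("pics/b9.png",cv2.resize(np.hstack([a[160:300,110:260],b[90:230,280:430]]),None,fx=2.6,fy=2.6,interpolation=cv2.INTER_CUBIC))
E
```

```text
[ 0.20185375  0.80214862 -2.70447691]
 d [-0.0041, 0.0025, 0.1056] w [0.0021, -0.0004, 0.0021] tcp [0.5174, 0.3663, 0.1296] t 21.15
```

View pics/b9.png

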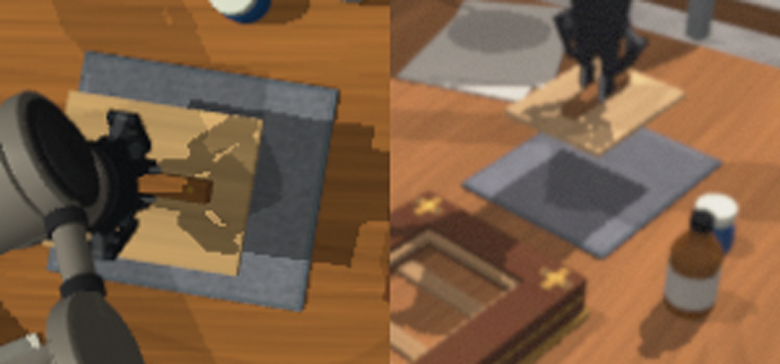

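The board hangs level over the mat, lined up with it; its top-view offset to the left is parallax from its height. I'll lower it.

Call:
run_rows([
  [[0, 0.002, 0.025, 0, 0, 0], [0, 0.002, 0.05, 0, 0, 0], [0, 0.002, 0.07, 0, 0, 0], [0, 0.002, 0.085, 0, 0, 0], [0, 0.002, 0.095, 0, 0, 0]],
])

```text
t: 21.88
tool_pos: [0.5202, 0.3671, 0.0344]
eef_rot: [-0.009, 0.752, 0.66, 0.011]
wrist_force: [-0.2, 0.3, -2.1]
width: 0.0192
grasp_force: 88.6
```

Call:
run_rows([
  [[0, 0, 0.004, 0, 0, 0], [0, 0, 0.008, 0, 0, 0], [0, 0, 0.01, 0, 0, 0]],
])

```text
t: 22.25
tool_pos: [0.52, 0.3674, 0.0245]
eef_rot: [-0.009, 0.751, 0.66, 0.011]
wrist_force: [0.2, 0.3, -2.2]
width: 0.0193
grasp_force: 88.6
```

```bash
python3 - <<'E'
from h import *
go([.520,.365,.023],-.13,.03)
E
```

```text
 d [-0.0024, 0.0003, 0.0015] w [0.0011, 0.0009, 0.0] tcp [0.52, 0.3674, 0.0245] t 22.25
```

Call:
run_rows([
  [[0, 0, 0.001, 0, 0, 0], [0, 0, 0.002, 0, 0, 0], [0, 0, 0.003, 0, 0, 0]],
])

```text
t: 22.62
tool_pos: [0.52, 0.3674, 0.0232]
eef_rot: [-0.009, 0.751, 0.66, 0.011]
wrist_force: [-5.7, -3.8, 16.0]
width: 0.0193
grasp_force: 90.6
```

Call:
run_rows([
  [[0, 0, -0.002, 0, 0, 0]],
])

```text
t: 22.75
tool_pos: [0.52, 0.3674, 0.0239]
eef_rot: [-0.009, 0.751, 0.66, 0.012]
wrist_force: [0.4, -0.2, -2.4]
width: 0.0197
grasp_force: 88.5
```

Call:
run_rows([
  [[0, 0, 0, 0, 0, 0], [0, 0, 0, 0, 0, 0], [0, 0, 0, 0, 0, 0]],
], finger_gap=0.05)

```text
t: 23.12
tool_pos: [0.5199, 0.3674, 0.0233]
eef_rot: [-0.009, 0.751, 0.66, 0.011]
wrist_force: [0.8, -0.1, 0.2]
width: 0.0503
grasp_force: 0.0
```

Call:
run_rows([
  [[0, 0, -0.02, 0, 0, 0], [0, 0, -0.05, 0, 0, 0], [0, 0, -0.1, 0, 0, 0], [-0.05, -0.05, -0.13, 0, 0, 0], [-0.05, -0.1, -0.15, 0, 0, 0]],
])

```text
t: 23.75
tool_pos: [0.4156, 0.3249, 0.1713]
eef_rot: [-0.009, 0.752, 0.659, 0.011]
wrist_force: [0.3, 0.7, -0.1]
width: 0.05
grasp_force: 0.0
```

```bash
python3 - <<'E'
from h import *
p,r,o=tool();print(o["t"],o["wrist_force"])
a=robot.get_image("top");b=robot.get_image("scene")
cv2.imwrite("pics/e10.png",np.vstack([cv2.resize(a[150:300,100:500],None,fx=2,fy=2),cv2.resize(b[100:230,200:430],(800,280))[:280]]) if False else cv2.resize(np.hstack([a[160:300,110:260],b[100:240,210:430]]),None,fx=2.1,fy=2.1,interpolation=cv2.INTER_CUBIC))
E
```

```text
23.75 [ 0.29132903  0.74633965 -0.09475979]
```

View pics/e10.png

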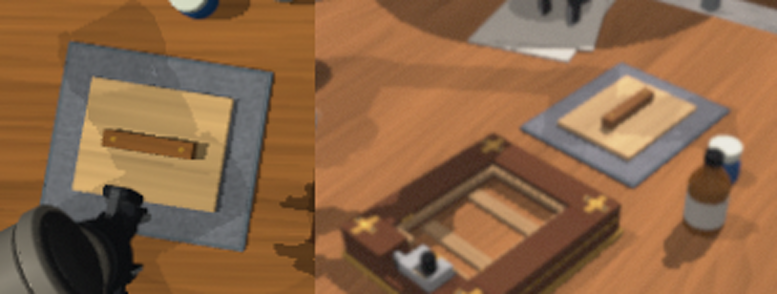

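The board lies flat, batten up, in the middle of the mat and lined up with it (board centre about (153,143), mat centre about (158,145)). The knob is still in its trapped position and the gripper is clear.

Call:
run_rows([
  [[0, 0, -0.02, 0, 0, 0], [0, 0, -0.02, 0, 0, 0]],
])

```text
t: 24.1
tool_pos: [0.4169, 0.3265, 0.1919]
eef_rot: [-0.009, 0.751, 0.66, 0.013]
wrist_force: [0.1, 0.5, -0.4]
width: 0.0499
grasp_force: 0.0
```

```bash
python3 -c "
from cell import robot
print(robot.job_done())"
```

```text
the job is handed in; nothing more can be done
None
```

I handed the job in at about 24 s: the bolt is trapped by its keeper, the bar lies flat on the bare bench, and the backboard rests batten up, centred and lined up on the felt mat; the hand-in returned no verdict.

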